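# Bring up the label printer for the shift

### The arm

A 6-joint arm with a two-finger parallel gripper is mounted at the origin on the work surface. World frame = base frame: x ahead of the robot, y to its left, z up, the work surface at z = 0. Lengths are in m, angles in rad, forces in N, time in s.
With the tool pointing down it reaches from about 0.35 to 0.775 m from the base axis. Payload 5.5 kg.
Tool frame: the origin (TCP) lies midway between the tips of the shut fingers; the grasp point (between the pads) lies behind it (env.grip_point_offset is the z of the grasp point in the tool frame, in m); z points along the fingers, y is the direction in which the jaws open and shut (so a half turn about z gives the same grasp; the last joint's range is limited). The gripper opens to 85 mm and grips with 20 to 120 N. Pads are 22 mm wide; open, the fingers measure 114 mm over their backs; the gripper's body (76 mm by 85 mm) begins 54 mm behind the grasp point. The pads swing forward as they close: fully open they stand 13 mm farther back than shut.
Start: joints at [1.075, 0.313, 0.046, 1.304, 0, 1.431], TCP at [0.2, 0.539, 0.195] pointing down, gripper open.
Joint ranges: [-2.76, 2.76], [-0.86, 1.69], [-1.03, 1.26], [-2.2, 2.34], [-1.47, 1.5], [-3.14, 3.14]. Speed limits (rad/s): [2.57, 2.57, 3.14, 3.14, 3.14, 3.14].

### API

Orientations are given as a unit quaternion [w, x, y, z].
In Python, from workcell import env, viewer gives the robot as it stands. The module is installed in compiled form; this text tells all that it offers.
- The arm moves only by the shell command python3 -m inch 'ROWS' [OPENING] [FORCE]. ROWS is JSON, a list of rows, each a list of 2 entries, a list of its own where there are three numbers: the shift along the tool's x, y, z in m, then the turn about the tool's z in degrees. In form: [[[tx, ty, tz], spin], ...]. A call has 1 to 5 rows; each row is the pose to reach, as a shift and turn from the pose measured when the call began, along the tool's axes at that moment; what a row does not reach only later rows make up. A row lasts 1/12 s, in which the tool goes at most 41.7 mm and 7.16 degrees, less where a joint would pass 70% of its speed; a pose out of reach is approached as far as the arm can. A call with a gripper value outside its range is refused whole. OPENING is the closure, from 0 (fully open) to 1 (shut), set as the call begins (- or left out, the last holds). The fingers move at their own pace and stop on an object; FORCE is the grip in N (left out, the last holds). Time passes only in rows, so rows that repeat a pose let the fingers close. It gives the time, the measured TCP pose, the force and the opening at its end, in the units of the state.
- env.get_state(): the state, without advancing time (a new reading comes with each control period).
- viewer.read_camera(name): name is "side" or "top"; returns a dict with "image" (400x640x3 uint8, red, green, blue), "depth" (400x640 float32, m along the optical axis (not along the pixel's ray), 0 where there is no reading), "vertical_fov" (degrees; the focal length in pixels is half the picture's height over the tangent of half this angle, whatever the lens; pixels are square), "cx", "cy" (the principal point, pixels), "R" (3x3) and "t" (3): a world point X has camera coordinates R X + t. Camera axes: x right, y down, z forward; pixel columns grow to the right and rows downward; lengths in m; the calibration is good to about 2 mm. A picture is of the moment at which its call begins.
- env.hand_in(): hands the job in, once; it reports no verdict.
The state is a dict: "clock": time; "joint_pos": joint angles; "qvel": joint speeds; "tau": joint torques, N m; "tcp_pos": TCP position; "orientation": TCP orientation; "wrist_force": force on the tool from outside, world axes, zero at the start; "ft_torque": the same for the moment, N m; "finger_gap": finger opening in m.
Only numpy, scipy, OpenCV 4.12 (cv2) and the standard library are available. Lean on these libraries where they do the work, as an engineer would, in place of code of your own. Each camera call takes 0.05 s, during which the arm holds its last target. There are 200 camera calls.

### The job

Bring the label printer on the packing table to life with light fingertip presses, in this order: press the socket strip's mains switch fully in, so that it stays in; press the printer's round power button fully in, so that it stays in; then tap the printer's long feed button down and let it spring back. Leave the square pause key between them unpressed. Do not lift or shift the printer, the socket strip or any of the goods around them.

Things in the scene. Friction and masses are not known exactly. Their poses are not given: they have to be found in the camera images.
- printer: Grey desktop label printer, 260 x 200 x 165 mm (x, y, z), 2.4 kg, loose. Origin: centre of its underside, on the table; front towards its -x. Along the front the top is a level black deck 115 mm high (130 to 42 mm in front of the origin), then the cover rises to 165 mm. White keys in a row at x = -88 mm: round power (y = +62 mm), square pause (y = 0), long feed (y = -60 mm).
- strip: Socket strip: aluminium bar with black end caps and four round sockets on top, 320 x 60 x 45 mm (x, y, z), 0.9 kg, lying loose. Origin: centre of its underside; its own x runs along the bar; the mains switch is on top, 115 mm from the origin towards its own -x (the end nearest the robot), a cord leaves the +x end. The printer's plug (36 mm, 71 mm high) sits in the socket farthest from the switch.
- mains_top (a point): Centre of the top face of the mains switch: a round black button 27 mm across in a 38 mm grey bezel, on top of the strip. When out its face is 57 mm above the table; it is pressed straight down 6 mm.
- mains (a joint): How far the mains switch is pushed in: 0 out (off), 0.006 m fully in (on). It moves at about 3 N against friction and stays where it is pushed; its rubber-backed cap gives 1 mm more per 4 N (3 mm at most).
- power_top (a point): Centre of the top face of the printer's power button: round, white, 18 mm across. When out its face is 124 mm above the table, 9 mm above the deck; pressed straight down 5 mm.
- power (a joint): How far the power button is pushed in: 0 out (off), 0.005 m fully in (on). It moves at about 2.5 N against friction and stays where it is pushed; its cap gives 1 mm more per 4 N (3 mm at most).
- feed_top (a point): Centre of the top face of the printer's feed button: an oblong white key 38 mm long across the printer (its y) and 18 mm deep. Its face is 124 mm above the table, 9 mm above the deck; pressed straight down 5 mm.
- feed (a joint): How far the feed button is pressed: 0 at rest, 0.005 m fully down. A spring returns it (about 1.4 N to start, 3.5 N at the bottom); its cap gives 1 mm more per 4 N (3 mm at most).
- pause_top (a point): Centre of the top face of the pause key between them: square, white, 14 mm, its face 121 mm above the table. Not to be pressed.
- pause (a joint): How far the pause key is pressed: 0 at rest, 0.003 m fully down; sprung, about 1.2 N to start.
- carton_a: Brown carton 90 x 55 x 60 mm high standing beside the strip; origin at the centre of its underside. Bystander.
- carton_b: White carton with a dark band, 60 x 50 x 45 mm high, beside the strip; origin at the centre of its underside. Bystander.
- marker: Marker pen, 130 mm long, 19 mm thick, lying along its own x beside the strip; origin under its middle. Bystander.
- spray_can: Steel can, 52 mm across, 150 mm high, standing beside the far half of the strip; origin at the centre of its underside. Bystander.
- pulley: Dark cast V-belt pulley lying flat, 80 mm across, 40 mm high at the hub; origin at the centre of its underside. Bystander in the middle of the table.
- label_roll: Roll of white labels standing on end, 84 mm across, 60 mm high, 40 mm bore; origin at the centre of its underside. Bystander in the middle of the table.
- scanner: Hand-held scanner lying on its side, 178 mm long along its own y, 44 mm high; origin underneath, near its middle. Bystander nearest the robot.

How it is judged:
On the way, in this order (a step that is already met when the one before it is completed fails the run):
1. the mains switch is pushed in while the printer's power button is still out (value of joint mains above 0.0045 m and value of joint power below 0.0015 m), for 0.05 s.
2. the power button is pushed in (value of joint power above 0.0035 m and value of joint mains above 0.0045 m and value of joint feed below 0.001 m), for 0.05 s.
3. the feed button is pressed down (value of joint feed above 0.003 m and value of joint mains above 0.0045 m and value of joint power above 0.0035 m), for 0.03 s.
At the end, for the whole second after the job is handed in: the mains switch is at least 4.5 of its 6 mm in, the power button at least 3.5 of its 5 mm in, the feed button and the pause key are up again within 1 mm, the printer and the strip stand within 20 mm of where they stood and the goods within 30 mm (all of step 2 and value of joint pause below 0.001 m and distance of each of printer, strip from where it was at the start of the episode below 0.02 m and distance of each of carton_a, carton_b, marker, spray_can, pulley, label_roll, scanner from where it was at the start of the episode below 0.03 m); the robot touches nothing.
It fails at once if out of order: the power button is pushed in before the mains switch, or feed is pressed before power is in ((value of joint power above 0.003 m and value of joint mains below 0.003 m) or (value of joint feed above 0.003 m and value of joint power below 0.003 m)).
It fails at once if the pause key is pressed (more than 1.5 mm) (value of joint pause above 0.0015 m).
It fails at once if the printer or the strip is pressed harder than 20 N (contact force between the fingers and printer above 20 N or contact force between the fingers and strip above 20 N).
It fails at once if the printer or the strip is lifted (12 mm) or shifted (20 mm) (height (world z) of any of printer, strip above 0.012 m or distance of any of printer, strip from where it was at the start of the episode above 0.02 m).
It fails at once if one of the goods is shifted, lifted or knocked over (moved 30 mm, or raised 20 mm) (distance of any of carton_a, carton_b, marker, spray_can, pulley, label_roll, scanner from where it was at the start of the episode above 0.03 m or height (world z) of any of carton_a, carton_b, marker, spray_can, pulley, label_roll, scanner above 0.02 m).
It also fails if it takes over 48 s, if anything falls off the work surface, if the arm or the gripper's body presses on something with over 40 N, if the wrist force passes 120 N, or if a joint passes its speed limit or range.

## Working session

There is one attempt and no reset: what is moved stays moved. The work goes in short steps, Python scripts to look and compute and a shell command to move; the robot and the scene stay as the last step left them, time stands still between calls to the robot, and variables do not carry over. Pictures are saved under pics/ and viewed, on a budget of 10 in all, crops included, one or two more only if the job needs it, and the job is handed in when it is done.

```bash
mkdir -p pics
cat > h.py <<'E'
import numpy as np, cv2
from workcell import env, viewer
def cam(n):
    c=viewer.read_camera(n); c['f']=200/np.tan(np.radians(c['vertical_fov'])/2); return c
def world(c,u,v,d=None):  # from depth
    u=np.asarray(u,float);v=np.asarray(v,float)
    if d is None: d=c['depth'][v.astype(int),u.astype(int)]
    p=np.stack([(u-c['cx'])/c['f']*d,(v-c['cy'])/c['f']*d,d],-1)
    return (p-c['t'])@c['R']
def plane(c,u,v,z):
    r=np.stack([(np.asarray(u,float)-c['cx'])/c['f'],(np.asarray(v,float)-c['cy'])/c['f'],np.ones_like(np.asarray(u,float))],-1)@c['R']
    o=-c['R'].T@c['t']; return o+r*((z-o[2])/r[...,2])[...,None]
E
python3 - <<'E'
from h import *
import pickle
for n in ('top','side'):
    c=cam(n); pickle.dump(c,open(n+'0.pkl','wb')); cv2.imwrite(f'pics/{n}0.png',c['image'][...,::-1]); print(n,c['vertical_fov'],c['cx'],c['cy'],-c['R'].T@c['t'],c['R'][2])
s=env.get_state();print(s,env.grip_point_offset)
E
```

```text
top 45.14465521886559 315.7490875641528 196.1472485563309 [ 0.49142742 -0.02268187  1.44372535] [ 0.09595345  0.00264724 -0.9953823 ]
side 44.48300943147727 321.2224799738328 209.14580899360266 [ 0.52723579 -0.81432658  1.07923798] [ 0.07559514  0.62578738 -0.7763218 ]
{'clock': 0.1, 'joint_pos': array([1.07537236e+00, 3.13916562e-01, 4.51110992e-02, 1.30361691e+00,
       8.36565709e-06, 1.43118172e+00]), 'qvel': array([ 7.30124937e-05, -1.16718423e-03,  2.83566195e-03, -1.50877237e-03,
       -3.57694202e-04, -1.41426794e-03]), 'tau': array([ 3.59103127e-03, -4.81726670e+01,  2.99244404e+01,  1.27799131e-02,
       -1.25980509e-04,  6.69224036e-06]), 'tcp_pos': array([0.2000698 , 0.53852576, 0.19461064]), 'orientation': array([-2.57807614e-04,  1.76967661e-01,  9.84216331e-01, -7.71074246e-04]), 'wrist_force': array([ 0.343494  , -0.05672827, -0.0707173 ]), 'ft_torque': array([ 0.00536306, -0.07928642,  0.01747862]), 'finger_gap': 0.08570372901440096} -0.0187
```

View pics/top0.png

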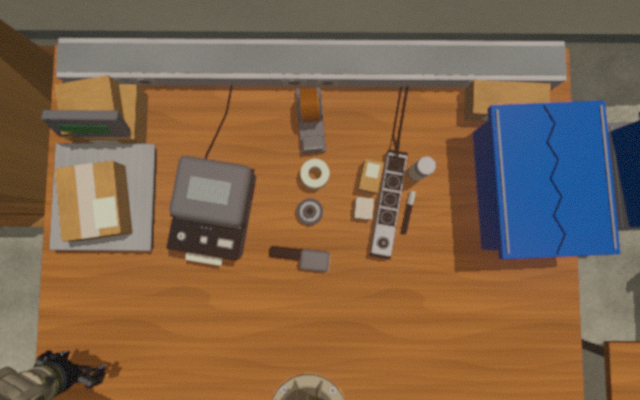

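View pics/side0.png

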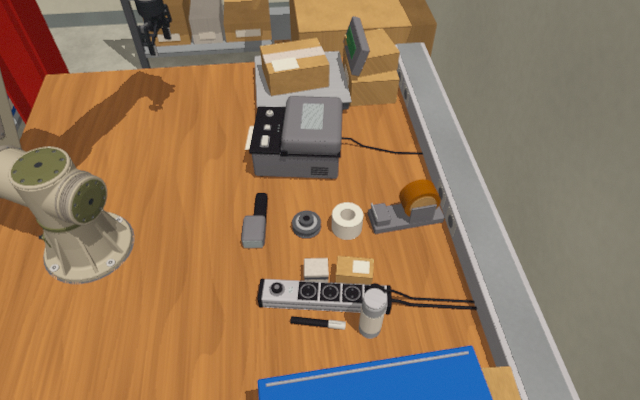

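The top view shows the mains switch at about (383,243), power at (181,237), pause at (204,240) and feed at (225,244). In the side view they are at (277,288), (269,113), (267,127) and (265,141). I'll refine these and triangulate.

Run:
```python
from h import *
import pickle
C={n:pickle.load(open(n+'0.pkl','rb')) for n in('top','side')}
def white(c,u,v,r=11):
    g=cv2.cvtColor(c['image'],cv2.COLOR_RGB2GRAY)[v-r:v+r+1,u-r:u+r+1]
    t,m=cv2.threshold(g,0,255,cv2.THRESH_OTSU)
    n,l,s,ce=cv2.connectedComponentsWithStats(m)
    k=min(range(1,n),key=lambda i:np.hypot(*(ce[i]-r)))
    return ce[k]+[u-r,v-r],s[k]
def dark(c,u,v,r=9):
    g=cv2.cvtColor(c['image'],cv2.COLOR_RGB2GRAY)[v-r:v+r+1,u-r:u+r+1]
    m=(g<75).astype(np.uint8)
    n,l,s,ce=cv2.connectedComponentsWithStats(m)
    k=min(range(1,n),key=lambda i:np.hypot(*(ce[i]-r)))
    return ce[k]+[u-r,v-r],s[k]
def tri(a,b):
    A=[];B=[]
    for c,p in((C['top'],a),(C['side'],b)):
        o=-c['R'].T@c['t'];d=np.array([(p[0]-c['cx'])/c['f'],(p[1]-c['cy'])/c['f'],1])@c['R'];d/=np.linalg.norm(d)
        P=np.eye(3)-np.outer(d,d);A.append(P);B.append(P@o)
    A=np.vstack(A);B=np.hstack(B);x=np.linalg.lstsq(A,B,rcond=None)[0];return x,np.linalg.norm(A@x-B)
for k,a,b,z,f,r1,r2 in(('mains',(383,243),(277,288),.057,dark,9,9),('power',(181,237),(269,113),.124,white,9,7),('pause',(204,240),(267,127),.121,white,8,6),('feed',(225,244),(265,141),.124,white,11,8)):
    try:
        p,s=f(C['top'],*a,r1);q,t=f(C['side'],*b,r2)
        print(k,p.round(1),s,q.round(1),t,'top',plane(C['top'],*p,z).round(4),'side',plane(C['side'],*q,z).round(4),'tri',tri(p,q)[0].round(4),'dep',world(C['top'],*p.round()).round(4),world(C['side'],*q.round()).round(4))
    except Exception as e: print(k,e)
def big(n,x0,y0,x1,y1,s): return cv2.resize(C[n]['image'][y0:y1,x0:x1,::-1],None,fx=s,fy=s,interpolation=cv2.INTER_CUBIC)
a=big('top',365,145,445,265,4);b=big('side',250,250,400,345,3);c=big('top',160,220,250,270,4);d=big('side',240,100,300,155,5)
im=np.zeros((580,800,3),np.uint8)
im[:285,:450]=b;im[290:490,:360]=c[:200]
im[:480,470:790]=a
cv2.imwrite('pics/crop.png',im)
```

```text
mains [382.1 242.5] [ 5  5  8  8 32] [276.4 287.9] [ 3  4 11 10 70] top [ 0.4927 -0.2101  0.057 ] side [ 0.4935 -0.2185  0.057 ] tri [ 0.4929 -0.2116  0.0452] dep [ 0.4942 -0.2096  0.0595] [ 0.4925 -0.2177  0.0551]
power [180.9 235.5] [ 5  4  9  8 58] [269.3 112.7] [ 4  4  8  7 42] top [0.5082 0.3491 0.124 ] side [0.5076 0.342  0.124 ] tri [0.5079 0.3513 0.1163] dep [0.5068 0.349  0.1231] [0.5068 0.34   0.1245]
pause [203.2 239.3] [ 4  4  8  8 52] [266.9 126.9] [ 3  3  7  6 34] top [0.4981 0.2883 0.121 ] side [0.4977 0.2827 0.121 ] tri [0.4978 0.2897 0.115 ] dep [0.499  0.2892 0.12  ] [0.498  0.2836 0.1197]
feed [224.8 243.1] [  3   6  16  10 125] [264.7 140.6] [ 4  2  9 12 90] top [0.4883 0.2285 0.124 ] side [0.4892 0.2218 0.124 ] tri [0.4886 0.2299 0.1165] dep [0.4885 0.2272 0.1271] [0.4898 0.2232 0.1212]
```

View pics/crop.png

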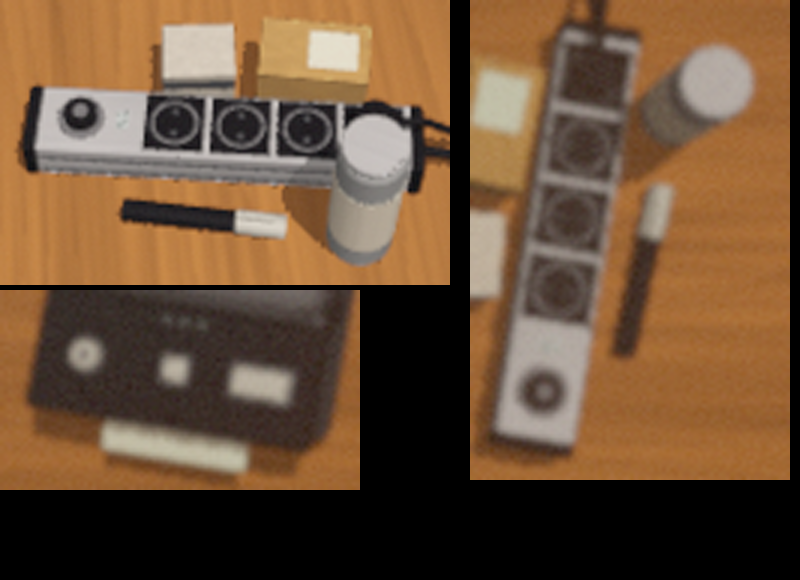

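```bash
cat > go.py <<'E'
import sys
from h import *
from scipy.spatial.transform import Rotation as Ro
s=env.get_state();q=s['orientation'];R=Ro.from_quat([*q[1:],q[0]]).as_matrix()
print('t',round(s['clock'],2),'tcp',s['tcp_pos'].round(4),'F',s['wrist_force'].round(2),'gap',round(s['finger_gap'],4),'q',s['joint_pos'].round(2),'ytool',R[:,1].round(3),'tilt',R[:,2].round(4))
for a in sys.argv[1:]:
    print(a,'tool shift',(R.T@(np.array(eval(a))-s['tcp_pos'])).round(4))
E
python3 -m inch '[[[-0.01,-0.006,-0.035],0],[[-0.04,-0.025,-0.06],0],[[-0.075,-0.047,-0.065],0],[[-0.11,-0.07,-0.065],0],[[-0.14,-0.09,-0.065],0]]' 1 20 && python3 go.py '(.42,.2,.26)' '(.493,-.213,.26)'
```

```text
clock: 0.52
tcp_pos: [0.3009, 0.4042, 0.2602]
orientation: [0.0, 0.177, 0.984, -0.0]
wrist_force: [0.6, 0.3, 0.1]
finger_gap: 0.0254
t 0.52 tcp [0.3009 0.4042 0.2602] F [0.64 0.32 0.09] gap 0.0254 q [ 0.77  0.16  0.01  1.42 -0.    1.13] ytool [ 0.348  0.938 -0.001] tilt [ 3.e-04 -9.e-04 -1.e+00]
(.42,.2,.26) tool shift [-0.1826 -0.1501  0.0004]
(.493,-.213,.26) tool shift [-0.3946 -0.512   0.0008]
```

```bash
python3 -m inch '[[[-0.031,-0.026,0],0],[[-0.062,-0.052,0],0],[[-0.093,-0.078,0],0],[[-0.124,-0.104,0],0],[[-0.155,-0.13,0],0]]' >/dev/null; python3 go.py '(.493,-.213,.2)'
```

```text
t 0.93 tcp [0.4013 0.2266 0.2602] F [ 0.17  0.65 -0.31] gap -0.0004 q [ 0.34  0.08 -0.09  1.4  -0.    0.69] ytool [ 0.347  0.938 -0.001] tilt [-1.e-04 -1.e-03 -1.e+00]
(.493,-.213,.2) tool shift [-0.2386 -0.3803  0.0606]
```

```bash
python3 -m inch '[[[-0.021,-0.034,0],0],[[-0.042,-0.068,0],0],[[-0.063,-0.102,0],0],[[-0.084,-0.136,0],0],[[-0.105,-0.17,0],0]]' >/dev/null; python3 -m inch '[[[-0.021,-0.034,0],0],[[-0.042,-0.068,0],0],[[-0.063,-0.102,0],0],[[-0.084,-0.136,0],0],[[-0.105,-0.168,0.01],0]]' >/dev/null; python3 go.py '(.493,-.213,.12)'
```

```text
t 1.77 tcp [ 0.4811 -0.1679  0.2516] F [ 1.32 -0.66  0.08] gap 0.0003 q [-0.49  0.17 -0.    1.39 -0.   -0.14] ytool [ 0.348  0.938 -0.001] tilt [ 0.002  -0.0022 -1.    ]
(.493,-.213,.12) tool shift [-0.0265 -0.038   0.1317]
```

```bash
python3 -m inch '[[[-0.02,-0.03,0.01],0],[[-0.0265,-0.038,0.045],0],[[-0.0265,-0.038,0.085],0],[[-0.0265,-0.038,0.125],0],[[-0.0265,-0.038,0.15],0]]' >/dev/null
python3 - <<'E'
from h import *
a=cam('side');b=cam('top')
im=np.zeros((400,800,3),np.uint8)
im[:,:400]=cv2.resize(a['image'][240:340,230:330,::-1],None,fx=4,fy=4,interpolation=cv2.INTER_CUBIC)
im[:,400:]=cv2.resize(b['image'][190:290,330:430,::-1],None,fx=4,fy=4,interpolation=cv2.INTER_CUBIC)
cv2.imwrite('pics/m1.png',im)
p=env.get_state()['tcp_pos']
for c in(a,b):
    x=c['R']@p+c['t'];print('TCP px',x[0]/x[2]*c['f']+c['cx'],x[1]/x[2]*c['f']+c['cy'])
E
python3 go.py '(.493,-.213,.06)'
```

```text
TCP px 273.1687592582635 276.5835908976063
TCP px 384.27871307470355 243.85598742207276
t 2.28 tcp [ 0.489  -0.2109  0.0966] F [-0.47  0.21  0.14] gap 0.0 q [-0.56  0.29 -0.24  1.05 -0.   -0.2 ] ytool [0.348 0.937 0.001] tilt [-0.0071  0.0035 -1.    ]
(.493,-.213,.06) tool shift [-0.0048 -0.0006  0.0365]
```

View pics/m1.png

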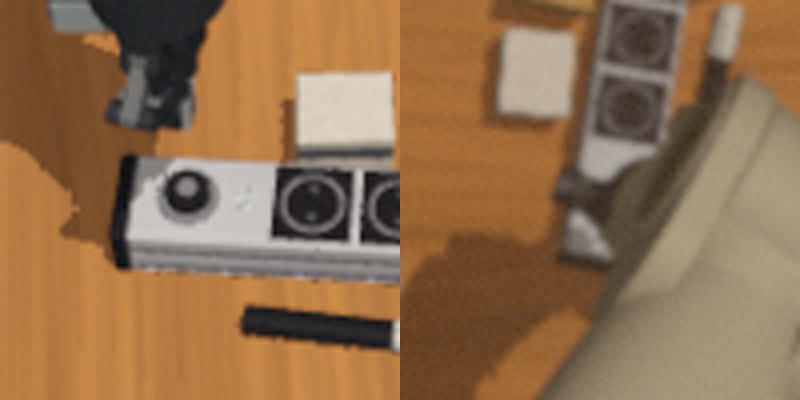

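The arm was still moving when that picture was taken: the fingertip is at about (267,272) in the side view, while the TCP projects to (273,277). I'll settle the arm over the switch and compare again.

```bash
python3 -m inch '[[[-0.004,0.0,0.015],0],[[-0.004,0.0,0.015],0],[[-0.004,0.0,0.015],0],[[-0.004,0.0,0.015],0]]' >/dev/null
cat > look.py <<'E'
import sys
from h import *
n,u,v=sys.argv[1],int(sys.argv[2]),int(sys.argv[3])
p=env.get_state()['tcp_pos'];B={}
im=np.zeros((400,800,3),np.uint8)
a=cam('side');b=cam('top')
for i,(c,k) in enumerate(((a,2),(b,4))):
    u,v=int(sys.argv[k]),int(sys.argv[k+1])
    im[:,400*i:400*i+400]=cv2.resize(c['image'][v-50:v+50,u-50:u+50,::-1],None,fx=4,fy=4,interpolation=cv2.INTER_CUBIC)
    x=c['R']@p+c['t'];x=(x[0]/x[2]*c['f']+c['cx'],x[1]/x[2]*c['f']+c['cy']);print('TCP px',x,'crop',(x[0]-u+50)*4+400*i,(x[1]-v+50)*4)
cv2.imwrite(f'pics/{n}.png',im)
E
python3 look.py m2 280 290 380 240; python3 go.py '(.493,-.213,.057)'
```

```text
TCP px (np.float64(275.5929140427032), np.float64(279.99461300848725)) crop 182.3716561708129 159.978452033949
TCP px (np.float64(384.2662290679031), np.float64(242.18295598908884)) crop 617.0649162716124 208.73182395635536
t 2.72 tcp [ 0.4937 -0.2128  0.0834] F [-0.27  1.03 -0.75] gap -0.0003 q [-0.56  0.31 -0.25  1.02 -0.   -0.2 ] ytool [0.348 0.937 0.   ] tilt [-0.0045  0.0019 -1.    ]
(.493,-.213,.057) tool shift [ 0.0005 -0.0005  0.0264]
```

View pics/m2.png

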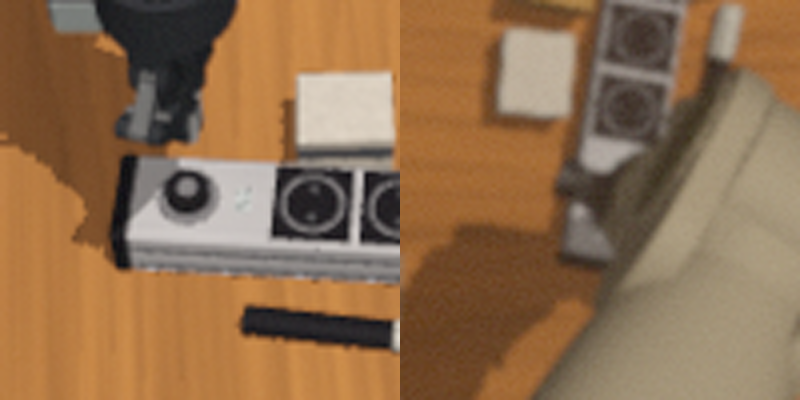

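The fingertip appears about 5 px up and to the left of the projected TCP in the side view. The two cameras also disagree by about 7 mm in y. I'll check the finger's point cloud from the depth images.

Run:
```python
from h import *
p=env.get_state()['tcp_pos'];print(p)
for n in('side','top'):
    c=cam(n);V,U=np.mgrid[0:400,0:640];W=world(c,U,V);ok=c['depth']>0
    near=ok&(np.hypot(W[...,0]-p[0],W[...,1]-p[1])<.06)
    print(n,'centre cam dist')
    for lo in np.arange(.065,.2,.01):
        m=near&(W[...,2]>lo)&(W[...,2]<lo+.01)
        if m.sum()>2: print(round(lo,3),m.sum(),'min',W[m].min(0)[:2].round(3),'max',W[m].max(0)[:2].round(3),'px u',U[m].min(),U[m].max(),'v',V[m].min(),V[m].max())
    # plane checks: strip top & table near
    for (x,y,z) in ((.45,-.1,0),(.42,-.25,0),(.6,.0,0),(.5,.15,0)):
        q=c['R']@np.array([x,y,z])+c['t'];u,v=int(q[0]/q[2]*c['f']+c['cx']),int(q[1]/q[2]*c['f']+c['cy']);print((x,y),W[v-1:v+2,u-1:u+2].reshape(-1,3).mean(0).round(4))
```

```text
[ 0.49372308 -0.21276126  0.08341364]
side centre cam dist
0.115 4 min [ 0.499 -0.225] max [ 0.506 -0.217] px u 277 280 v 272 275
0.125 14 min [ 0.492 -0.229] max [ 0.507 -0.216] px u 274 280 v 270 276
0.135 10 min [ 0.498 -0.231] max [ 0.507 -0.215] px u 276 280 v 267 273
0.145 9 min [ 0.5   -0.226] max [ 0.508 -0.213] px u 277 280 v 264 270
0.155 12 min [ 0.497 -0.232] max [ 0.511 -0.207] px u 275 281 v 259 268
0.165 38 min [ 0.486 -0.249] max [ 0.517 -0.197] px u 270 283 v 253 274
0.175 26 min [ 0.489 -0.26 ] max [ 0.512 -0.216] px u 271 281 v 257 275
0.185 32 min [ 0.488 -0.269] max [ 0.517 -0.205] px u 271 283 v 251 276
0.195 27 min [ 0.471 -0.27 ] max [ 0.513 -0.215] px u 262 281 v 252 274
(0.45, -0.1) [ 0.4482 -0.0953 -0.0025]
(0.42, -0.25) [ 0.4191 -0.2485 -0.0025]
(0.6, 0.0) [ 0.596  -0.0181  0.0273]
(0.5, 0.15) [ 0.5103 -0.2684  0.4689]
top centre cam dist
0.185 7 min [ 0.494 -0.181] max [ 0.517 -0.171] px u 374 378 v 233 242
0.195 10 min [ 0.499 -0.178] max [ 0.52  -0.165] px u 372 377 v 232 240
(0.45, -0.1) [ 0.452  -0.0982  0.0007]
(0.42, -0.25) [ 0.4514 -0.151   0.6279]
(0.6, 0.0) [ 0.5862 -0.002   0.196 ]
(0.5, 0.15) [ 0.5008  0.1531 -0.0008]
```

```bash
python3 - <<'E'
from h import *
c=cam('side');V,U=np.mgrid[260:286:1,258:288:2];W=world(c,U,V)
np.set_printoptions(linewidth=200)
g=cv2.cvtColor(c['image'],cv2.COLOR_RGB2GRAY)
print((W[...,2]*1000*(c['depth'][V,U]>0)).round().astype(int)); print(g[V,U])
E
python3 go.py
```

```text
[[  1   0 225 227 227 227 232 227 214 201 203 187  -1   0   0]
 [  1  -2   2 227 224 225 229 225 210 198 198 161   1  -3   2]
 [ -4  -3  -2 221 223 225 228 221 206 186 195 157  -1  -3  -3]
 [ -1  -1  -3 218 225 222 222 215 186 186 189  -2   1  -2   0]
 [ -2  -1   2 220 223 221 170 170 182 183 183 150   1  -1   0]
 [ -7  -1  -6 221 219 219 171 168 170 180 179 146  -2   0   0]
 [ -1  -3  -2 218 215 217 172 172 170 174 164 144   1  -3   0]
 [ -3  -4 205 215 215 215 172 172 170 168 162 140   0   2   2]
 [  0   0 206 215 217 212 207 175 173 165 158 137   2  -4  -2]
 [ -3 209 210 213 216 211 206 205 179 173 147 137  -2   0  -1]
 [  1 213 212 214 215 208 203 203 186 170 146 131   0  -4  -2]
 [ -2 213 212 215 210 211 212 200 183 173 141 124  -1   0  -5]
 [ -1 209 211 211 207 212 213 195 179 174 137 124   2  -4   0]
 [  2 210 209 212 211 213 211 197 182 140 130  -4  -2  -2   4]
 [ -1 208 206 208 211 209 207 190 171 136 124  -4   1   1  -1]
 [ -3  -1 203 205 208 206 201 190 134 131 121  -3  -1  -4  -3]
 [ -1   0  -4   0  -1 205 201  -6  -1 126  -2  -2  -2  -2  -3]
 [  0  -1  -2   1  -2  -2   1
[... 1644 characters left out ...]
134 138 137 136 138 141 141]
 [ 88  81  57  78  92  84  84 125 133 138 138 137 137 139 140]
 [ 88  51  18  67 111 107 106 124 139 163 160 151 145 146 141]
 [ 88  32  24  83 129 129 129 128 152 191 188 178 173 171 169]
 [ 89  22  18  87 128 129 127 128 145 182 187 191 195 195 198]
 [ 89  21  21  99 128 129 129 126 106 123 145 168 195 196 194]
 [ 88  22  23 106 128 128 129 115  41  35  40 114 183 195 195]
 [ 85  21  20 115 129 128 126  79  36  90  66  48 137 196 195]
 [ 83  22  21 124 129 130 113  38  69 133 107  37 102 189 196]]
t 2.87 tcp [ 0.4932 -0.2125  0.0826] F [ 0.58  0.74 -0.61] gap 0.0002 q [-0.56  0.31 -0.25  1.02 -0.   -0.2 ] ytool [0.348 0.937 0.   ] tilt [-0.0056  0.0025 -1.    ]
```

The depth image shows nothing of the finger below about z=0.12, although the TCP reads 0.083. I need a closer look at the fingertip.

Run:
```python
from h import *
c=cam('side');cv2.imwrite('pics/m3.png',cv2.resize(c['image'][225:300,240:310,::-1],None,fx=8,fy=8,interpolation=cv2.INTER_CUBIC))
```

```text
(no output)
```

View pics/m3.png

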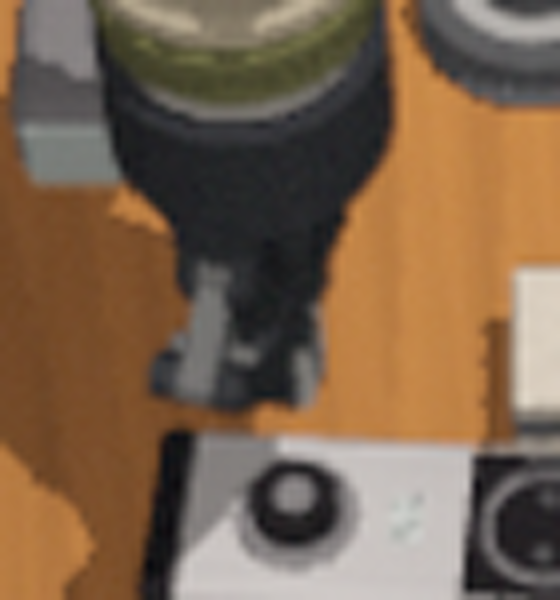

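The switch sits at about (277,288) in the side view and the visible fingertip ends at about (277,276). That agrees laterally, but the height is uncertain. I'll go down carefully, watching the force.

```bash
python3 -m inch '[[[0,0,0.006],0],[[0,0,0.012],0],[[0,0,0.018],0],[[0,0,0.022],0],[[0,0,0.022],0]]'; python3 go.py '(.493,-.213,.057)'
python3 - <<'E'
from h import *
c=cam('side');V,U=np.mgrid[268:296:1,262:290:2];W=world(c,U,V)
np.set_printoptions(linewidth=200)
print((W[...,2]*1000).round().astype(int))
E
python3 go.py
```

```text
clock: 3.33
tcp_pos: [0.4918, -0.2117, 0.0588]
orientation: [-0.004, 0.177, 0.984, 0.001]
wrist_force: [0.4, -0.3, 0.7]
finger_gap: -0.0002
t 3.33 tcp [ 0.4918 -0.2117  0.0588] F [ 0.36 -0.26  0.66] gap -0.0002 q [-0.56  0.33 -0.28  0.97 -0.   -0.2 ] ytool [0.348 0.937 0.001] tilt [-0.0083  0.0042 -1.    ]
(.493,-.213,.057) tool shift [-0.0015 -0.0008  0.0017]
[[  -4  205  198  199  206  202  184  164  173  132   -3   -4    3    0]
 [  -1   -1  197  198  198  192  159  162  166  126   -3   -3    0   -1]
 [  -1   -5  194  197  142  146  144  160  158  124   -4   -1    2    4]
 [   0   -3  195  199  146  143  146  153  144  119   -3   -2   -4   -1]
 [  -2  194  194  194  148  150  146  149  138  117    3   -1   -6    2]
 [ 182  192  194  192  148  148  148  145  137  116   -2    0   -2   -4]
 [ 180  191  191  192  180  149  148  139  135  107    2   -6    0    0]
 [ 188  190  191  186  179  182  159  152  124  108    1    1   -7    0]
 [ 189  188 1079  184  181  178  164  144  117  108    0   -3   -4   -3]
 [ 187  188  188  188  187  176  158  146  114  102   -2    1   -1   -5]
 [ 186 
[... 771 characters left out ...]
 55   55   46   43   42]
 [  42   44   46   45   44   56   54   56   52   56   51   47   45   46]
 [  44   44   43   45   48   54   57   58   58   56   46   45   45   41]
 [  41   45   44   43   47   49   55   58   57   51   45   44   46   45]
 [  45   40   41   43   47   47   53   53   53   47   44   40   45   45]
 [  43   38   44   48   45   47   50   48   48   45   48   45   44   44]
 [  42   46   41   44   46   46   46   46   47   50   44   43   43   47]
 [  48   46   42   39   44   45   45   49   46   43   45   44   44   45]]
t 3.38 tcp [ 0.4921 -0.2119  0.0593] F [0.03 0.07 0.79] gap 0.0001 q [-0.56  0.33 -0.28  0.97 -0.   -0.2 ] ytool [0.348 0.937 0.001] tilt [-0.0077  0.0038 -1.    ]
```

Run:
```python
from h import *
c=cam('side')
for n in range(1):
  V,U=np.mgrid[276:283,273:283];W=world(c,U,V);z=W[...,2]
  m=(z>.085)&(z<.12)
  for u,v,w in zip(U[m],V[m],W[m]): print(u,v,w.round(3))
V,U=np.mgrid[280:298,266:290];W=world(c,U,V);m=(W[...,2]>.0515)&(W[...,2]<.062)
print('btn',W[m].mean(0).round(4),m.sum(),W[m].min(0),W[m].max(0))
```

```text
278 276 [ 0.501 -0.223  0.117]
279 276 [ 0.503 -0.222  0.115]
280 276 [ 0.505 -0.219  0.109]
277 277 [ 0.498 -0.225  0.116]
278 277 [ 0.501 -0.224  0.114]
279 277 [ 0.503 -0.224  0.114]
280 277 [ 0.505 -0.217  0.101]
277 278 [ 0.498 -0.223  0.109]
278 278 [ 0.5   -0.224  0.109]
279 278 [ 0.503 -0.223  0.108]
276 279 [ 0.496 -0.23   0.117]
277 279 [ 0.498 -0.225  0.107]
278 279 [ 0.5   -0.222  0.103]
279 279 [ 0.502 -0.225  0.106]
275 280 [ 0.493 -0.228  0.109]
276 280 [ 0.495 -0.228  0.108]
277 280 [ 0.497 -0.224  0.101]
278 280 [ 0.5   -0.221  0.097]
279 280 [ 0.502 -0.221  0.096]
275 281 [ 0.493 -0.224  0.098]
276 281 [ 0.495 -0.229  0.105]
278 281 [ 0.499 -0.223  0.095]
btn [ 0.4941 -0.2167  0.0555] 88 [ 0.48271808 -0.22947808  0.05193219] [ 0.50697175 -0.20388073  0.05970059]
```

```bash
python3 -m inch '[[[-0.002,-0.0025,0.003],0],[[-0.002,-0.0025,0.006],0],[[-0.002,-0.0025,0.009],0],[[-0.002,-0.0025,0.009],0]]'; python3 go.py '(.493,-.215,.04)'
```

```text
clock: 3.77
tcp_pos: [0.4931, -0.215, 0.0501]
orientation: [-0.004, 0.177, 0.984, 0.001]
wrist_force: [0.2, -0.0, 0.4]
finger_gap: 0.0002
t 3.77 tcp [ 0.4931 -0.215   0.0501] F [ 0.2  -0.    0.37] gap 0.0002 q [-0.56  0.34 -0.29  0.95 -0.   -0.2 ] ytool [0.349 0.937 0.001] tilt [-0.0078  0.0039 -1.    ]
(.493,-.215,.04) tool shift [-0.     -0.      0.0101]
```

No contact at a TCP height of 0.050, below the switch's face at 0.057. So the real tip is well above the reported TCP, as the images show. I'll continue in small steps.

```bash
python3 -m inch '[[[0,0,0.004],0],[[0,0,0.008],0],[[0,0,0.012],0],[[0,0,0.014],0],[[0,0,0.014],0]]'; python3 look.py m4 280 290 380 240;python3 - <<'E'
from h import *
c=cam('side');V,U=np.mgrid[272:296:1,266:288:2];W=world(c,U,V)
np.set_printoptions(linewidth=200)
print((W[...,2]*1000).round().astype(int))
E
python3 go.py '(.493,-.215,.025)'
```

```text
clock: 4.18
tcp_pos: [0.4925, -0.2146, 0.0353]
orientation: [-0.005, 0.177, 0.984, 0.001]
wrist_force: [0.2, -0.1, 0.2]
finger_gap: 0.0
TCP px (np.float64(276.4691929003884), np.float64(291.00383599573536)) crop 185.87677160155363 204.01534398294143
TCP px (np.float64(382.60533210906357), np.float64(242.60892542899978)) crop 610.4213284362543 210.43570171599913
[[ 184  186  184  188  181  165  160  154  115   -1   -2]
 [ 180  180  186  187  180  162  154  152  116   -5   -1]
 [ 179 1079  181  182  176  158  146  148   -5    2   -1]
 [ 173  176  180  179  171  152  146  146    0   -1   -4]
 [ 172  179  177  178  160  137  140  141    2   -4   -1]
 [ 174  172  173  125  123  130  132  134    1    0    2]
 [ 173  172  167  124  123  122  126  116   -2    2   -1]
 [ 171  173  167  127  125  125  118  111   -1   -3    1]
 [ 171  171  164  123  129  123  118  101   44   43   44]
 [ 164  170  163  158  127  130  102   96   41   45   43]
 [ 167  165  158  157  143  135   96   93   46   46   42]
 [ 165  166  161  156  148  132   94   90   42   46   45]
 [ 163  164  162  166  147  131   86   8
[... 179 characters left out ...]
6   47   42]
 [ 157  160  162  152   53   54   58   60   55   48   42]
 [  45   45   47   55   57   57   57   54   50   43   42]
 [  43   41   47   54   58   54   55   51   47   49   43]
 [  44   43   43   47   56   58   57   58   48   45   43]
 [  46   42   52   44   53   51   50   49   47   41   46]
 [  43   45   42   46   48   48   46   45   48   40   44]
 [  43   44   46   48   48   46   47   47   44   45   46]
 [  44   43   42   44   47   47   50   47   47   46   46]]
t 4.33 tcp [ 0.493  -0.2149  0.0361] F [-0.75  0.61  0.2 ] gap -0.0003 q [-0.56  0.35 -0.31  0.92 -0.   -0.2 ] ytool [0.349 0.937 0.001] tilt [-0.0077  0.0039 -1.    ]
(.493,-.215,.025) tool shift [-0.0001 -0.0001  0.0111]
```

View pics/m4.png

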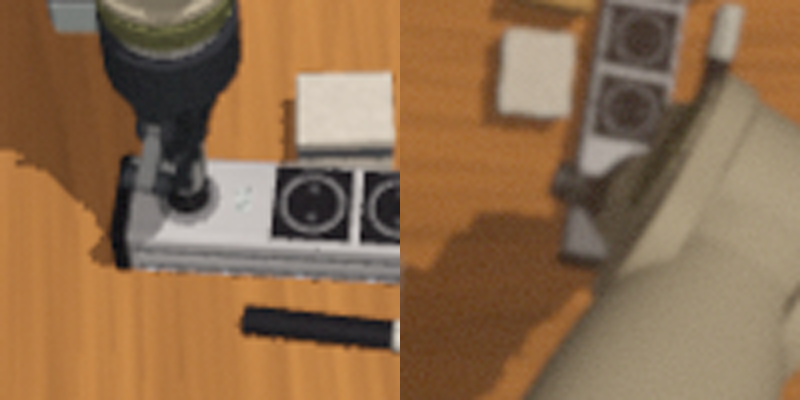

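The fingertip's lower edge is at about (276,287), just above the button, which spans v 283–293 and is centred at u≈277. It lines up, with about 19 mm left to go.

```bash
python3 -m inch '[[[0,0,0.003],0],[[0,0,0.006],0],[[0,0,0.009],0],[[0,0,0.012],0],[[0,0,0.012],0]]';python3 go.py '(.493,-.215,.018)'
```

```text
clock: 4.75
tcp_pos: [0.4924, -0.2146, 0.0233]
orientation: [-0.005, 0.177, 0.984, 0.001]
wrist_force: [-0.5, -0.3, 0.3]
finger_gap: -0.0002
t 4.75 tcp [ 0.4924 -0.2146  0.0233] F [-0.47 -0.26  0.29] gap -0.0002 q [-0.56  0.36 -0.33  0.89 -0.   -0.2 ] ytool [0.349 0.937 0.001] tilt [-0.0088  0.0045 -1.    ]
(.493,-.215,.018) tool shift [-0.0008 -0.0002  0.0053]
```

```bash
for i in 1; do python3 -m inch '[[[0,0,0.0015],0],[[0,0,0.003],0],[[0,0,0.003],0]]' | grep -E 'tcp_pos|force'; done; python3 -m inch '[[[0,0,0.0015],0],[[0,0,0.003],0],[[0,0,0.003],0]]' | grep -E 'tcp_pos|force'
```

```text
tcp_pos: [0.4924, -0.2146, 0.0203]
wrist_force: [-0.2, 0.3, 3.0]
tcp_pos: [0.4924, -0.2146, 0.0172]
wrist_force: [-0.8, 0.3, 2.1]
```

Contact came at a TCP height of about 0.021, giving a tip offset of roughly 36 mm and the 3 N friction I expected. I'll push on in small steps.

```bash
python3 -m inch '[[[0,0,0.001],0],[[0,0,0.002],0],[[0,0,0.002],0]]' | grep -E 'tcp_pos|force';  python3 -m inch '[[[0,0,0.0005],0],[[0,0,0.001],0],[[0,0,0.001],0]]' | grep -E 'tcp_pos|force'
```

```text
tcp_pos: [0.4924, -0.2146, 0.0151]
wrist_force: [-2.1, 0.1, 2.6]
tcp_pos: [0.4924, -0.2146, 0.0141]
wrist_force: [-0.4, -0.1, 3.6]
```

```bash
python3 -m inch '[[[0,0,0.0005],0],[[0,0,0.001],0],[[0,0,0.001],0]]' | grep -E 'tcp_pos|force';  python3 -m inch '[[[0,0,0.0005],0],[[0,0,0.0005],0]]' | grep -E 'tcp_pos|force'
```

```text
tcp_pos: [0.4924, -0.2146, 0.0135]
wrist_force: [-2.2, 1.5, 6.9]
tcp_pos: [0.4925, -0.2146, 0.0134]
wrist_force: [-2.0, 1.5, 7.3]
```

```bash
python3 -m inch '[[[0,0,0.0007],0],[[0,0,0.0007],0]]' | grep -E 'tcp_pos|force';  python3 -m inch '[[[0,0,-0.01],0],[[0,0,-0.03],0],[[0,0,-0.06],0],[[0,0,-0.09],0],[[0,0,-0.12],0]]' | grep -E 'tcp_pos|force';python3 -m inch '[[[0,0,-0.03],0],[[0,0,-0.06],0],[[0,0,-0.08],0],[[0,0,-0.08],0]]' >/dev/null; python3 go.py '(.42,.2,.22)' '(.507,.347,.22)'
```

```text
tcp_pos: [0.4925, -0.2146, 0.0132]
wrist_force: [-2.7, 1.1, 8.2]
tcp_pos: [0.4931, -0.2149, 0.1344]
wrist_force: [-0.6, 0.3, -1.3]
t 7.08 tcp [ 0.496  -0.2166  0.2197] F [ 0.63 -0.36  0.82] gap -0.0003 q [-0.56  0.24  0.01  1.34 -0.   -0.2 ] ytool [ 0.348  0.937 -0.001] tilt [-1.4e-03 -1.0e-04 -1.0e+00]
(.42,.2,.22) tool shift [ 2.164e-01  3.640e-01 -2.000e-04]
(.507,.347,.22) tool shift [ 1.861e-01  5.321e-01 -4.000e-04]
```

```bash
python3 -m inch '[[[0.013,0.038,0],0],[[0.026,0.076,0],0],[[0.039,0.114,0],0],[[0.052,0.152,0],0],[[0.065,0.19,0],0]]' >/dev/null; python3 -m inch '[[[0.013,0.038,0],0],[[0.026,0.076,0],0],[[0.039,0.114,0],0],[[0.052,0.152,0],0],[[0.065,0.19,0],0]]'>/dev/null;  python3 -m inch '[[[0.013,0.038,0],0],[[0.026,0.076,0],0],[[0.039,0.114,0],0],[[0.039,0.114,0],0]]' >/dev/null;  python3 go.py '(.507,.347,.22)'
python3 - <<'E'
from h import *
c=cam('side');V,U=np.mgrid[278:300,262:292];W=world(c,U,V);z=W[...,2]*1000
np.set_printoptions(linewidth=200)
print(z[::1,6:26:2].round().astype(int))
for n in('top','side'):
    import pickle
    c0=pickle.load(open(n+'0.pkl','rb'));c1=cam(n)
    for (u,v) in ((383,243),) if n=='top' else ((277,288),):
        for c in(c0,c1):
            w=world(c,*np.meshgrid(np.arange(u-3,u+4),np.arange(v-3,v+4)));print(n,np.median(w[...,2]))
E
```

```text
t 8.25 tcp [0.5076 0.3153 0.217 ] F [-0.39 -0.51  0.99] gap -0.0002 q [0.42 0.36 0.16 1.38 0.   0.77] ytool [0.343 0.939 0.   ] tilt [-0.004  0.002 -1.   ]
(.507,.347,.22) tool shift [ 0.0115  0.0296 -0.0029]
[[  -1    2   -2   -1    2    3    0   -3   -1   -4]
 [  42   -4    0   -6   -1   -1    1   -2   -2   -4]
 [  45   47   44   45   39   42   43   44   43   42]
 [  44   43   45   39   42   43   47   39   44   42]
 [  42   44   44   44   46   45   43   43   43   41]
 [  42   42   45   45   43   47   49   43   42   46]
 [  41   40   46   46   49   53   49   47   45   42]
 [  42   43   44   48   53   50   53   47   41   43]
 [  41   44   48   49   55   49   49   45   51   47]
 [  45   46   46   49   49   51   50   50   47   43]
 [  41   45   48   55   47   47   50   49   43   43]
 [  41 1079   49   47   50   48   52   49   46   41]
 [  44   46   49   48   48   51   51   48   52   41]
 [  44   47   47   53   49   49   48   48   47   42]
 [  43   45   48   47   49   48   46   45   41   45]
 [  41   43   44   48   47   45   51   45   44   39]
 [  45   42   46   52   49   45   46   44   46   42]
 [  45   43   45   47   47   51   47   42   44   45]
 [  43   43   45   44   42   41   44   44   45   44]
 [  44   44   44   42   43   43   43   42   42   43]
 [  42   44   45   43   40   49   46   46   42   45]
 [  43   43   44   43   42   44   46   44   48   41]]
top 0.05753772405986777
top 0.05131050682407181
side 0.055638298848306254
side 0.04961548957514735
```

The depth images confirm the mains switch dropped 6 mm in both views. Next is the power button.

```bash
python3 -m inch '[[[0.0115,0.03,0],0],[[0.0115,0.03,0.02],0],[[0.0115,0.03,0.05],0],[[0.0115,0.03,0.08],0],[[0.0115,0.03,0.095],0]]' >/dev/null; python3 -m inch '[[[0,0,0.0],0],[[0,0,0.0],0]]'>/dev/null; python3 look.py p1 270 115 190 225;  python3 go.py '(.508,.347,.1)'
```

```text
TCP px (np.float64(268.61651340334924), np.float64(115.73032123492865)) crop 194.46605361339698 202.9212849397146
TCP px (np.float64(186.366834113445), np.float64(236.73796531002608)) crop 585.46733645378 246.95186124010434
t 9.08 tcp [0.5067 0.3373 0.1204] F [0.73 0.33 0.7 ] gap 0.0001 q [0.46 0.41 0.01 1.17 0.   0.81] ytool [ 0.352  0.936 -0.005] tilt [-0.0071 -0.0031 -1.    ]
(.508,.347,.1) tool shift [0.0021 0.0097 0.0204]
```

View pics/p1.png

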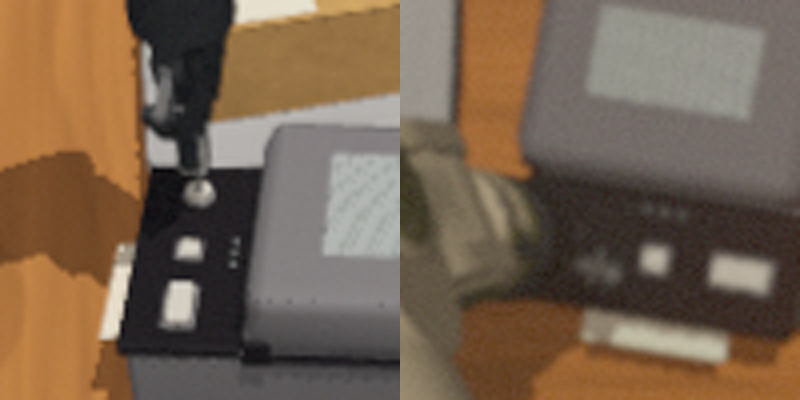

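The TCP is lagging at y=0.337. In the side view the tip (crop 195,170) is just above and behind the power button (crop 200,190). Taking the finger and button in the same view, I'll aim for x≈0.509, y≈0.343.

```bash
python3 go.py '(.509,.343,.096)'; python3 -m inch '[[[0,0.006,0.004],0],[[0,0.006,0.01],0],[[0,0.006,0.016],0],[[0,0.006,0.022],0],[[0,0.006,0.022],0]]' >/dev/null; python3 go.py '(.509,.343,.09)'
```

```text
t 9.08 tcp [0.5067 0.3373 0.1204] F [0.73 0.33 0.7 ] gap 0.0001 q [0.46 0.41 0.01 1.17 0.   0.81] ytool [ 0.352  0.936 -0.005] tilt [-0.0071 -0.0031 -1.    ]
(.509,.343,.096) tool shift [-0.0002  0.0063  0.0244]
t 9.5 tcp [0.5077 0.3424 0.0967] F [-0.95  0.2  -0.13] gap -0.0002 q [ 0.46  0.44 -0.02  1.13  0.    0.82] ytool [ 0.352  0.936 -0.007] tilt [-0.0093 -0.0042 -0.9999]
(.509,.343,.09) tool shift [-0.001   0.0011  0.0067]
```

```bash
python3 -m inch '[[[-0.001,0.001,0.002],0],[[-0.001,0.001,0.004],0],[[-0.001,0.001,0.006],0],[[-0.001,0.001,0.006],0]]'| grep -E 'tcp_pos|force'; python3 look.py p2 270 115 190 225;  python3 go.py '(.509,.343,.088)'
```

```text
tcp_pos: [0.5087, 0.3429, 0.0902]
wrist_force: [0.0, 0.1, -0.3]
TCP px (np.float64(270.45904479022363), np.float64(121.16319464414629)) crop 201.83617916089452 224.65277857658515
TCP px (np.float64(186.475793380564), np.float64(235.48522141637287)) crop 585.903173522256 241.94088566549146
t 9.93 tcp [0.5089 0.343  0.0907] F [ 0.06 -0.14 -0.21] gap -0.0002 q [ 0.46  0.44 -0.02  1.12  0.    0.82] ytool [ 0.352  0.936 -0.007] tilt [-0.0093 -0.0043 -0.9999]
(.509,.343,.088) tool shift [-0.0001  0.      0.0027]
```

View pics/p2.png

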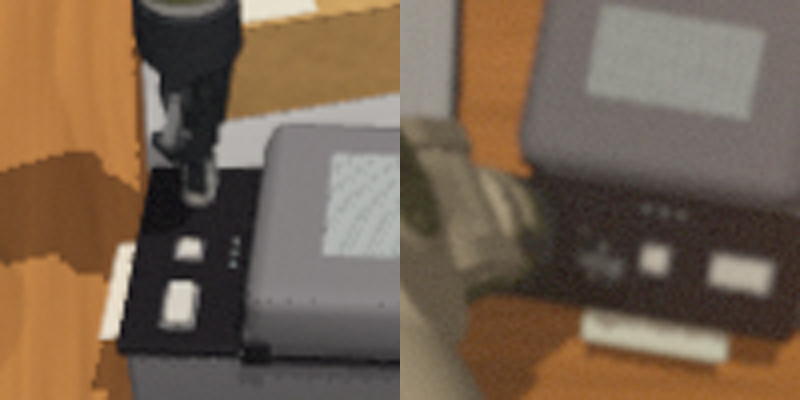

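The tip now covers the power button, with its lower edge at crop (200,203). Time to press.

```bash
python3 -m inch '[[[0,0,0.0015],0],[[0,0,0.003],0],[[0,0,0.003],0]]'| grep -E 'tcp_pos|force'; python3 -m inch '[[[0,0,0.001],0],[[0,0,0.002],0],[[0,0,0.002],0]]'| grep -E 'tcp_pos|force'; python3 -m inch '[[[0,0,0.001],0],[[0,0,0.001],0]]'| grep -E 'tcp_pos|force'
```

```text
tcp_pos: [0.5092, 0.3431, 0.0878]
wrist_force: [0.8, -0.1, 1.8]
tcp_pos: [0.5092, 0.3431, 0.0858]
wrist_force: [-1.6, -0.5, 1.7]
tcp_pos: [0.5092, 0.3431, 0.0848]
wrist_force: [0.1, 1.0, 2.0]
```

```bash
python3 -m inch '[[[0,0,0.001],0],[[0,0,0.002],0],[[0,0,0.002],0]]'| grep -E 'tcp_pos|force'; python3 -m inch '[[[0,0,0.001],0],[[0,0,0.001],0]]'| grep -E 'tcp_pos|force'
```

```text
tcp_pos: [0.5092, 0.3431, 0.0826]
wrist_force: [-0.8, -0.8, 2.6]
tcp_pos: [0.5092, 0.3432, 0.0818]
wrist_force: [-1.0, -0.3, 4.7]
```

```bash
python3 -m inch '[[[0,0,0.0008],0],[[0,0,0.0008],0]]'| grep -E 'tcp_pos|force'; python3 -m inch '[[[0,0,0.0005],0],[[0,0,0.0005],0]]'| grep -E 'tcp_pos|force'
```

```text
tcp_pos: [0.5093, 0.3432, 0.0815]
wrist_force: [-1.5, -1.0, 7.5]
tcp_pos: [0.5093, 0.3432, 0.0816]
wrist_force: [-1.2, -0.5, 6.0]
```

The button is in, with the force rising past friction to 6–7.5 N. I'll lift, move over the feed button and check the power button's height from depth.

```bash
python3 -m inch '[[[0,0,-0.01],0],[[0,0,-0.03],0],[[0,0,-0.06],0],[[0,0,-0.07],0],[[0,0,-0.07],0]]' >/dev/null; python3 go.py '(.4895,.2225,.15)'
```

```text
t 11.77 tcp [0.512  0.3445 0.1552] F [ 0.87 -0.    0.31] gap 0.0002 q [0.46 0.41 0.09 1.25 0.   0.82] ytool [ 0.352  0.936 -0.001] tilt [-1.7e-03 -5.0e-04 -1.0e+00]
(.4895,.2225,.15) tool shift [-0.0219 -0.1221  0.0053]
```

```bash
python3 -m inch '[[[-0.006,-0.035,0],0],[[-0.013,-0.07,0],0],[[-0.018,-0.1,0],0],[[-0.022,-0.122,0],0],[[-0.022,-0.122,0],0]]' >/dev/null; python3 -m inch '[[[0,0,0.01],0],[[0,0,0.02],0],[[0,0,0.02],0]]' >/dev/null; python3 look.py f1 270 125 200 230;  python3 go.py '(.4895,.2225,.1)'
python3 - <<'E'
from h import *
import pickle
c1=cam('side');c0=pickle.load(open('side0.pkl','rb'))
for u,v in((269,112),(267,127),(265,141)):
    for c in(c0,c1):
        w=world(c,*np.meshgrid(np.arange(u-2,u+3),np.arange(v-1,v+2)));print((u,v),np.median(w[...,2]).round(4))
E
```

```text
TCP px (np.float64(263.38416838438576), np.float64(139.70139009773075)) crop 173.53667353754304 258.805560390923
TCP px (np.float64(227.8147539834732), np.float64(244.00539116994838)) crop 711.2590159338928 256.0215646797935
t 12.53 tcp [0.4868 0.2194 0.1324] F [ 0.31 -1.11  0.38] gap 0.0002 q [ 0.27  0.27 -0.17  1.14 -0.    0.64] ytool [ 0.354  0.935 -0.006] tilt [-0.0075 -0.0032 -1.    ]
(.4895,.2225,.1) tool shift [-0.0016  0.004   0.0324]
(269, 112) 0.1226
(269, 112) 0.1218
(267, 127) 0.1195
(267, 127) 0.1782
(265, 141) 0.1214
(265, 141) 0.122
```

View pics/f1.png

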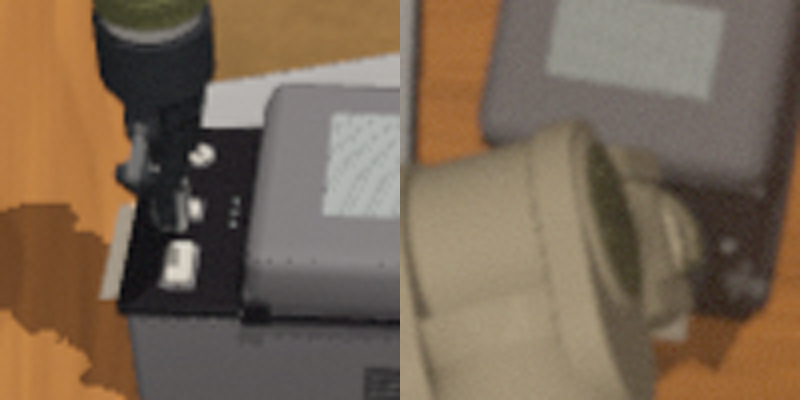

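The power button's depth barely changed (0.1226 to 0.1218), so I'll check it properly before touching feed.

```bash
python3 - <<'E'
from h import *
import pickle
np.set_printoptions(linewidth=200)
c0=pickle.load(open('side0.pkl','rb'))
D=[];T=[]
for i in range(6): c=cam('side');D.append(c['depth'])
c1=dict(c);c1['depth']=np.median(D,0)
V,U=np.mgrid[104:122,262:278]
g=lambda c:cv2.cvtColor(c['image'],cv2.COLOR_RGB2GRAY)[V,U]
for c in(c0,c1): print((world(c,U,V)[...,2]*1000).round().astype(int)); print(g(c))
E
python3 go.py
```

```text
[[ 60  59  56  59  54  55  59  58  62  62  62  62  58  60  59  57]
 [ 56  58  62  60  56  58  57  59  55  58  60  57  55  57  59  56]
 [ 64  58  53  59  63  66  58  58  58  57  55  54  58  60  57  60]
 [114 111 110 118 114 110 111 114 112 110 109 114 114 113 114 115]
 [111 112 118 112 115 116 115 115 110 111 113 114 113 113 114 111]
 [116 116 117 112 105 111 111 113 110 114 113 114 116 115 113 113]
 [115 110 111 116 113 113 116 114 113 112 108 116 114 116 113 115]
 [116 111 114 113 118 124 126 121 120 124 122 110 113 114 112 113]
 [115 111 115 114 116 123 124 122 121 125 120 115 113 115 113 110]
 [111 112 113 114 115 121 119 125 121 123 122 115 114 111 112 112]
 [111 116 115 110 115 120 123 122 122 122 115 118 116 112 114 113]
 [116 114 113 109 111 115 116 118 116 120 114 111 114 113 113 113]
 [114 116 113 115 116 114 116 112 112 116 109 114 111 113 114 115]
 [111 115 112 113 114 113 113 113 113 113 111 108 113 110 110 119]
 [112 113 112 114 118 110 110 113 117 114 111 113 113 111 110 116]
 [114 114 113 109 114 113 111 115 114 112 111 112 111 112 115 116]
 [114 117 114 112 114 114 11
[... 3195 characters left out ...]
4  38  33  32  29  49 133 188 182 183 155 103  35  36  32  36]
 [ 32  31  32  31  31  43 116 175 163 116 105  62  32  35  33  31]
 [ 30  33  35  31  30  39  67 102  95  85  51  31  37  32  32  34]
 [ 33  36  27  25  39  38  35  40  40  31  35  33  32  34  35  32]
 [ 32  39  32  27  54  75  33  32  33  34  34  34  32  32  33  31]
 [ 33  31  33  34  67  89  34  31  35  35  34  32  32  34  31  35]
 [ 29  36  30  36  60  71  34  34  35  32  34  33  35  34  34  30]
 [ 33  37  51  68  82  75  34  35  34  33  35  35  33  35  32  34]]
t 12.88 tcp [0.4879 0.2192 0.1342] F [-0.69 -1.15 -0.13] gap 0.0004 q [ 0.27  0.27 -0.17  1.14 -0.    0.64] ytool [ 0.354  0.935 -0.004] tilt [-0.0043 -0.0025 -1.    ]
```

The power button now stands about 4.5 mm above the deck (0.1175 against 0.113), where it was 9 mm before, so it is in. I'll lower onto feed.

```bash
python3 go.py '(.4897,.2205,.094)'; python3 -m inch '[[[-0.0015,0.001,0.01],0],[[-0.0015,0.001,0.02],0],[[-0.0015,0.001,0.03],0],[[-0.0015,0.001,0.04],0],[[-0.0015,0.001,0.04],0]]' | grep -E 'tcp_pos|force'; python3 -m inch '[[[0,0,0],0],[[0,0,0],0]]' >/dev/null; python3 look.py f2 270 125 200 230; python3 go.py '(.4897,.2205,.088)'
```

```text
t 12.88 tcp [0.4879 0.2192 0.1342] F [-0.69 -1.15 -0.13] gap 0.0004 q [ 0.27  0.27 -0.17  1.14 -0.    0.64] ytool [ 0.354  0.935 -0.004] tilt [-0.0043 -0.0025 -1.    ]
(.4897,.2205,.094) tool shift [-0.0013  0.002   0.0402]
tcp_pos: [0.4874, 0.2189, 0.0912]
wrist_force: [-0.2, -0.2, -0.4]
TCP px (np.float64(264.8848556166862), np.float64(150.02901130515528)) crop 179.53942246674478 300.1160452206211
TCP px (np.float64(230.547611998177), np.float64(243.65096526829618)) crop 722.190447992708 254.6038610731847
t 13.57 tcp [0.4876 0.2189 0.0913] F [-0.15  0.46 -0.46] gap -0.0 q [ 0.27  0.3  -0.24  1.05 -0.    0.63] ytool [ 0.355  0.935 -0.007] tilt [-0.0087 -0.0037 -1.    ]
(.4897,.2205,.088) tool shift [-0.0014  0.0023  0.0033]
```

View pics/f2.png

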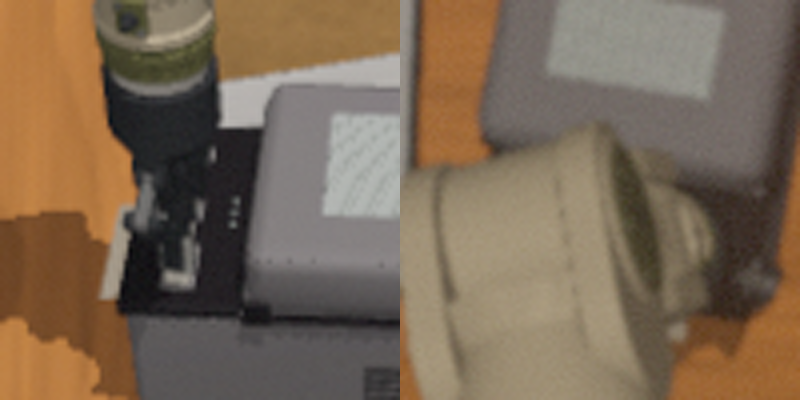

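The tip is over the feed key, with only the key's near rim still visible at crop (180,282). I'll press it.

```bash
python3 -m inch '[[[-0.001,0,0.002],0],[[-0.001,0,0.004],0],[[-0.001,0,0.005],0],[[-0.001,0,0.005],0]]' | grep -E 'tcp_pos|force'; python3 -m inch '[[[0,0,0.0015],0],[[0,0,0.003],0],[[0,0,0.003],0]]' | grep -E 'tcp_pos|force'
```

```text
tcp_pos: [0.4892, 0.2186, 0.0866]
wrist_force: [1.4, -0.3, 2.0]
tcp_pos: [0.4893, 0.2186, 0.0836]
wrist_force: [0.7, 0.2, 2.5]
```

```bash
python3 -m inch '[[[0,0,0.001],0],[[0,0,0.001],0]]' | grep -E 'tcp_pos|force'
```

```text
tcp_pos: [0.4893, 0.2186, 0.0826]
wrist_force: [-1.5, -0.4, 3.6]
```

```bash
python3 -m inch '[[[0,0,0.001],0],[[0,0,0.001],0]]' | grep -E 'tcp_pos|force';python3 -m inch '[[[0,0,0.0008],0],[[0,0,0.0008],0]]' | grep -E 'tcp_pos|force'
```

```text
tcp_pos: [0.4893, 0.2186, 0.0818]
wrist_force: [-0.6, -0.3, 5.0]
tcp_pos: [0.4894, 0.2186, 0.0814]
wrist_force: [-0.7, -1.1, 6.1]
```

Feed bottomed out: the force is above the 3.5 N spring limit and travel is about 5 mm plus the cap's give. I'll lift straight up, back away and verify.

```bash
python3 -m inch '[[[0,0,-0.01],0],[[0,0,-0.03],0],[[0,0,-0.07],0],[[0,0,-0.1],0],[[0,0,-0.14],0]]' >/dev/null; python3 -m inch '[[[0.0,-0.035,-0.01],0],[[0,-0.07,-0.02],0],[[0.0,-0.105,-0.02],0],[[0,-0.14,-0.02],0],[[0,-0.17,-0.02],0]]' >/dev/null; python3 -m inch '[[[0,0,0],0],[[0,0,0],0]]' >/dev/null; python3 go.py
python3 - <<'E'
from h import *
import pickle
for n,pts in(('side',dict(mains=(277,288),power=(269,112),pause=(267,127),feed=(265,140))),('top',dict(mains=(382,242),power=(181,236),pause=(203,239),feed=(225,243)))):
    c0=pickle.load(open(n+'0.pkl','rb'));D=[]
    for i in range(5): c=cam(n);D.append(c['depth'])
    c1=dict(c);c1['depth']=np.median(D,0)
    for k,(u,v) in pts.items():
        print(n,k,[np.median(world(x,*np.meshgrid(np.arange(u-1,u+2),np.arange(v-1,v+2)))[...,2]).round(4) for x in(c0,c1)])
    cv2.imwrite(f'pics/end_{n}.png',c['image'][...,::-1])
    d=np.abs(c['image'].astype(int)-c0['image']).max(2)>60; print('changed px',d.sum())
E
```

```text
t 15.65 tcp [0.4269 0.0574 0.2436] F [ 0.51 -0.16  0.8 ] gap -0.0001 q [-0.05  0.03 -0.18  1.37 -0.    0.32] ytool [ 0.357  0.934 -0.007] tilt [-0.0096 -0.0041 -0.9999]
side mains [np.float64(0.0551), np.float64(0.05)]
side power [np.float64(0.1215), np.float64(0.1171)]
side pause [np.float64(0.1197), np.float64(0.1187)]
side feed [np.float64(0.1212), np.float64(0.122)]
changed px 20458
top mains [np.float64(0.0595), np.float64(0.0517)]
top power [np.float64(0.1246), np.float64(0.1194)]
top pause [np.float64(0.1201), np.float64(0.1214)]
top feed [np.float64(0.1237), np.float64(0.1246)]
changed px 9640
```

View pics/end_side.png

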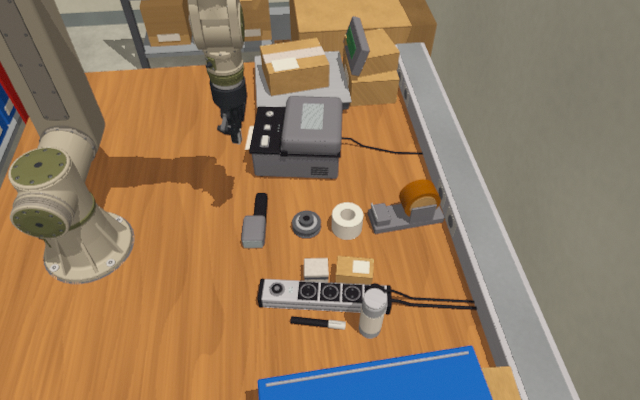

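The final view shows the printer, the strip and the goods at the same pixels as at the start, and the arm clear of everything. Power and mains are down; pause and feed are up. Handing in.

```bash
python3 -c "
from workcell import env
env.hand_in()"
```

```text
the job is handed in; nothing more can be done
```

I pressed the mains switch, then the power button, then tapped feed, and handed the job in after about 16 s of robot time. The hand-in gave no verdict. The wrist force I read never went above about 8 N.

**Last checks (depth images, before → after):**

| Control | Top view (mm) | Side view (mm) | State |
|---|---|---|---|
| Mains | 59.5 → 51.7 | 55.1 → 50.0 | in |
| Power | 124.6 → 119.4 | 121.5 → 117.1 | in |
| Feed | 123.7 → 124.6 | 121.2 → 122.0 | back up |
| Pause | 120.1 → 121.4 | 119.7 → 118.7 | up |

The printer, the strip and the goods look unmoved in the final side picture (judged by eye), and the arm was clear of everything.

**What disagreed or is less certain:**
- **Feed press:** how far feed went down I inferred from force (6.1 N, against a 3.5 N spring) and travel, not from a picture.
- **Fingertip height:** the real fingertip sat about 36 mm above the reported TCP. I saw this in the images, and contact confirmed it, so I pressed by force and relative views instead of by TCP height.
- **Camera offset:** the two cameras disagreed by about 7 mm in y. I settled that by comparing finger and button in the same view.
- **Power depth:** my first reading for the power button showed almost no change. A check averaged over six frames then showed it about 4.5 mm lower.

I viewed 12 pictures, two over the budget of 10.

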